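# Drainage balls into the planter

### The job

Pick up the cup that holds the seven clay drainage balls and pour all of them into the pine planter box. Then lower the emptied cup gently into the other, empty white cup so that they stand nested fully home and upright on the bench. Spill none and leave the bottle, the clay pot and the tools where they are.

Things in the scene. Friction and masses are not known exactly. Their poses are not given: they have to be found in the camera images.
- cup: A white plastic stacking cup, open at the top, 100 mm tall, walls 2.5 mm: the lower body tapers from 59 mm diameter at height 62 mm to 45 mm at the base; above a shoulder at height 62 mm it is a straight collar of 67 mm outer, 62 mm inner diameter up to the rim. It holds the seven clay balls, about half full. Origin: centre of its underside; z along its axis to the mouth. 60 g.
- cup_rim (a point): Centre of the mouth of the cup with the balls, 100 mm above its underside.
- empty_cup: A white cup of exactly the same shape and size as the one with the balls, empty, standing upright on the bench. Origin: centre of its underside; z to the mouth. When such a cup is nested fully home in it, that cup's shoulder rests on this rim (height 100 mm) and its underside lies 38 mm above this one's.
- planter: An open pine planter box fixed to the bench, 150 mm along its x, 200 mm along its y, 80 mm tall, boards 12 mm thick. Origin: centre of its underside.
- ball0: A round terracotta clay drainage ball, 19 mm in diameter, 12 g; origin at its centre.
- ball1: A round terracotta clay drainage ball, 19 mm in diameter, 12 g; origin at its centre.
- ball2: A round terracotta clay drainage ball, 19 mm in diameter, 12 g; origin at its centre.
- ball3: A round terracotta clay drainage ball, 19 mm in diameter, 12 g; origin at its centre.
- ball4: A round terracotta clay drainage ball, 19 mm in diameter, 12 g; origin at its centre.
- ball5: A round terracotta clay drainage ball, 19 mm in diameter, 12 g; origin at its centre.
- ball6: A round terracotta clay drainage ball, 19 mm in diameter, 12 g; origin at its centre.
- glue: Bystander: yellow glue bottle, 52 mm diameter, 130 mm tall; origin under its centre.
- clay_pot: Bystander: terracotta plant pot, 92 mm across the rim, 80 mm tall; origin under its centre.
- hammer: Bystander: hammer lying on the bench along its x, about 280 mm long; origin at the middle, on the bench.
- screwdriver: Bystander: screwdriver lying on the bench along its x, about 200 mm long; origin at the middle, on the bench.

How it is judged (in metres and radians):
On the way, in this order (a step that is already met when the one before it is completed fails the run):
1. the cup is being tipped (by more than 50 degrees) in the air over the planter (angle between cup's own z axis and vertical above 0.87 rad and horizontal distance between cup_rim and planter below 0.15 m and height (world z) of cup above 0.05 m and contact force between the fingers and cup above 0.5 N).
2. all seven balls are in the planter while the gripper still holds the cup (x of ball0 in the frame of planter between -0.065 and 0.065 m and y of ball0 in the frame of planter between -0.09 and 0.09 m and z of ball0 in the frame of planter between 0 and 0.06 m and x of ball1 in the frame of planter between -0.065 and 0.065 m and y of ball1 in the frame of planter between -0.09 and 0.09 m and z of ball1 in the frame of planter between 0 and 0.06 m and x of ball2 in the frame of planter between -0.065 and 0.065 m and y of ball2 in the frame of planter between -0.09 and 0.09 m and z of ball2 in the frame of planter between 0 and 0.06 m and x of ball3 in the frame of planter between -0.065 and 0.065 m and y of ball3 in the frame of planter between -0.09 and 0.09 m and z of ball3 in the frame of planter between 0 and 0.06 m and x of ball4 in the frame of planter between -0.065 and 0.065 m and y of ball4 in the frame of planter between -0.09 and 0.09 m and z of ball4 in the frame of planter between 0 and 0.06 m and x of ball5 in the frame of planter between -0.065 and 0.065 m and y of ball5 in the frame of planter between -0.09 and 0.09 m and z of ball5 in the frame of planter between 0 and 0.06 m and x of ball6 in the frame of planter between -0.065 and 0.065 m and y of ball6 in the frame of planter between -0.09 and 0.09 m and z of ball6 in the frame of planter between 0 and 0.06 m and contact force between the fingers and cup above 0.5 N), for 0.1 s.
At the end, for the whole second after the job is handed in: All seven balls lie inside the planter; the poured-out cup stands inside the other cup with axes within 10 mm and 0.1 rad, its underside 33 to 44 mm above the other's (fully home is 38 mm), the lower cup upright on the bench, the upper cup at rest (x of ball0 in the frame of planter between -0.065 and 0.065 m and y of ball0 in the frame of planter between -0.09 and 0.09 m and z of ball0 in the frame of planter between 0 and 0.06 m and x of ball1 in the frame of planter between -0.065 and 0.065 m and y of ball1 in the frame of planter between -0.09 and 0.09 m and z of ball1 in the frame of planter between 0 and 0.06 m and x of ball2 in the frame of planter between -0.065 and 0.065 m and y of ball2 in the frame of planter between -0.09 and 0.09 m and z of ball2 in the frame of planter between 0 and 0.06 m and x of ball3 in the frame of planter between -0.065 and 0.065 m and y of ball3 in the frame of planter between -0.09 and 0.09 m and z of ball3 in the frame of planter between 0 and 0.06 m and x of ball4 in the frame of planter between -0.065 and 0.065 m and y of ball4 in the frame of planter between -0.09 and 0.09 m and z of ball4 in the frame of planter between 0 and 0.06 m and x of ball5 in the frame of planter between -0.065 and 0.065 m and y of ball5 in the frame of planter between -0.09 and 0.09 m and z of ball5 in the frame of planter between 0 and 0.06 m and x of ball6 in the frame of planter between -0.065 and 0.065 m and y of ball6 in the frame of planter between -0.09 and 0.09 m and z of ball6 in the frame of planter between 0 and 0.06 m and horizontal distance between cup and empty_cup below 0.01 m and z of cup in the frame of empty_cup between 0.033 and 0.044 m and angle between the z axis of cup and the z axis of empty_cup, either way round below 0.1 rad and angle between empty_cup's own z axis and vertical below 0.1 rad and height (world z) of empty_cup below 0.01 m and linear speed of cup below 0.03 m/s); the robot touches nothing.
It fails at once if the glue bottle is moved by more than 30 mm (distance of glue from where it was at the start of the episode above 0.03 m).
It fails at once if the clay pot is moved by more than 30 mm (distance of clay_pot from where it was at the start of the episode above 0.03 m).
It fails at once if the hammer is moved by more than 30 mm (distance of hammer from where it was at the start of the episode above 0.03 m).
It fails at once if the screwdriver is moved by more than 30 mm (distance of screwdriver from where it was at the start of the episode above 0.03 m).
It fails at once if the cup is dropped from a height into the other (faster than 1 m/s while let go above it) (horizontal distance between cup and empty_cup below 0.05 m and linear speed of cup above 1 m/s and contact force between the fingers and cup below 0.1 N).
It also fails if it takes over 54 s, if anything falls off the work surface, if the arm or the gripper's body presses on something with over 40 N, if the wrist force passes 120 N, or if a joint passes its speed limit or range.

### The arm

A 6-joint arm with a two-finger parallel gripper is mounted at the origin on the work surface. World frame = base frame: x ahead of the robot, y to its left, z up, the work surface at z = 0. Lengths are in m, angles in degrees, forces in N, time in s.
With the tool pointing down it reaches from about 0.375 to 0.75 m from the base axis. Payload 9 kg.
Tool frame: the origin (TCP) lies where the fingers leave the gripper's body, on its centre line; the fingertips stand 73 mm ahead of it and the grasp point (between the pads) lies 54 mm ahead of it (robot.tip_reach is the distance from the TCP to the fingertips, in m); z points along the fingers, y is the line along which they close (so a half turn about z gives the same grasp; the last joint's range is limited). The gripper opens to 85 mm and grips with 20 to 120 N. Pads are 22 mm wide; open, the fingers measure 114 mm over their backs; the gripper's body (76 mm by 85 mm) begins 54 mm behind the grasp point. The pads swing forward as they close: fully open they stand 13 mm farther back than shut.
Start: joints at [-81.572, 5.964, 5.575, 89.605, 0, 77.527], TCP at [0.214, -0.561, 0.304] pointing down, gripper open.
Joint ranges: [-171.21, 171.21], [-48.23, 106.86], [-62.78, 66.21], [-105.2, 120.99], [-86.42, 89.51], [-180, 180]. Speed limits (degrees/s): [127.2, 127.2, 147.25, 180, 180, 180].

### API

Orientations are given as [roll, pitch, yaw] about the fixed x, y, z axes, in that order (R = Rz(yaw) Ry(pitch) Rx(roll)).
In Python, from plant import robot gives the robot as it stands. Calls block until the motion is done:
- robot.move_pose(position, orientation): joint-space move of the TCP to a pose.
- robot.line_to(position, vel=0.15, rotation=None, guard=None): straight line of the TCP; rotation=None keeps the orientation; vel is the mean speed in m/s. With guard (N) it stops when the force on the tool has changed by that much, and returns True; else False.
- robot.goto_joints(angles): joint-space move.
- robot.set_gripper(opening): finger opening in m; the grip force is fixed at half the most; returns when the fingers have stopped.
- robot.pause(seconds).
- robot.ik(position, orientation): joint angles nearest the present ones, or None.
- robot.observe(): the state.
- robot.grab_frame(name): name is "side" or "top" or "wrist"; returns the picture (480x640x3 uint8, blue, green, red); there is no depth.
- robot.get_calibration(name): a dict with "vertical_fov" (degrees; the focal length in pixels is half the picture's height over the tangent of half this angle, whatever the lens; pixels are square), "cx", "cy" (the principal point, pixels), "k1" (the pictures are not rectified: a ray, as slopes to the right and down, at radius r is drawn at 1 + k1 r^2 times it, then the intrinsics apply), "rvec" (rotation vector, rad) and "tvec" (3), from world to camera coordinates, as OpenCV has them. Camera axes: x right, y down, z forward; pixel columns grow to the right and rows downward; lengths in m; the calibration is good to about 2 mm. A picture is of the moment at which its call begins: read the wrist's pose just before it. get_calibration takes no time and is no camera call; for the wrist camera it gives the pose at the moment of the call.
A pose or a line that the arm cannot do raises robot.IKError and nothing moves.
- robot.job_done(): hands the job in; it is judged then, once.
The state is a dict: "time": time; "q": joint angles; "qvel": joint speeds; "joint_torque": joint torques, N m; "tool_pos": TCP position; "tcp_rot": TCP orientation; "ft_force": force on the tool from outside, world axes, zero at the start; "torque": the same for the moment, N m; "gripper_width": finger opening in m; "gripper_force": force on a finger pad.
Only numpy, scipy, OpenCV 4.12 (cv2) and the standard library are available. Lean on these libraries where they do the work, as an engineer would, in place of code of your own. Each camera call takes 0.05 s, during which the arm holds its last target. There are 200 camera calls.

## Working session

There is one attempt and no reset: what is moved stays moved. The work goes in short steps, each a Python script; the robot and the scene stay as the last script left them, time stands still between calls to the robot, and variables do not carry over. Pictures are saved under pics/ and viewed, at most 10 in all, crops included, and the job is handed in when it is done.

```bash
mkdir -p pics; ls; python3 - <<'E'
from plant import robot
import cv2
for n in("top","side"):
    cv2.imwrite(f"pics/{n}0.png",robot.grab_frame(n)); print(n,robot.get_calibration(n))
s=robot.observe();print(s["time"],s["tool_pos"],s["tcp_rot"])
E
```

```text
pics
top {'vertical_fov': 48.127537458367115, 'cx': 320.44098555531576, 'cy': 232.62702481985576, 'k1': -0.008186034510280188, 'rvec': array([ 2.1939331 , -2.21028764,  0.0485757 ]), 'tvec': array([0.01860416, 0.58470258, 1.03492005])}
side {'vertical_fov': 42.69102954100689, 'cx': 317.95825135351066, 'cy': 241.2004797240623, 'k1': 0.07252448331571988, 'rvec': array([ 0.98235996, -2.33159567,  1.1388676 ]), 'tvec': array([0.41966205, 0.31626765, 1.02645776])}
0.1 [ 0.21403184 -0.56028778  0.30320867] [-1.79932316e+02 -1.45468618e-02  2.09016636e+01]
```

View pics/top0.png

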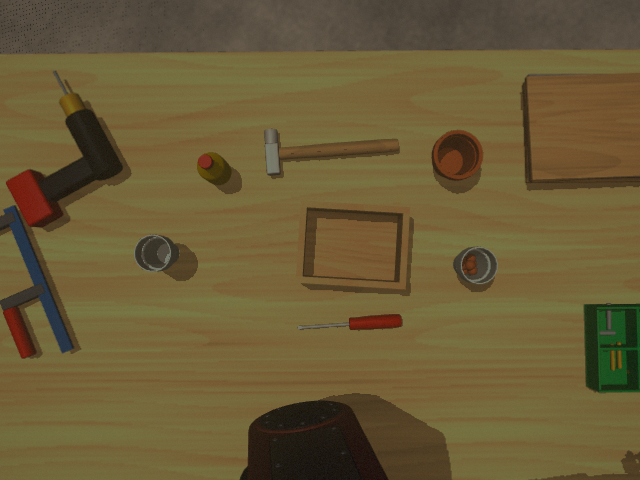

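View pics/side0.png

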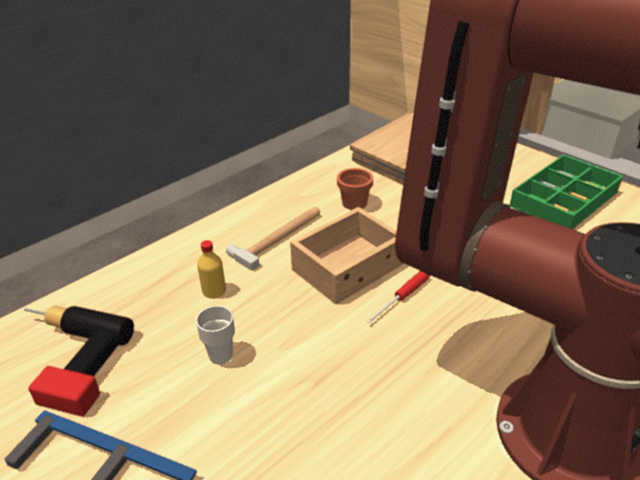

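The top view shows the ball cup at about (478,266), the empty cup at (156,253), the planter at (356,248), the screwdriver at (350,323), the hammer at (330,150), the glue at (212,167) and the pot at (457,155). In the side view, the empty cup is at (216,335). Next I'll zoom in on the two cups with a projected overlay.

```bash
cat > h.py <<'E'
import numpy as np, cv2
from plant import robot
def cam(n):
    c=robot.get_calibration(n); f=240/np.tan(np.radians(c["vertical_fov"]/2))
    K=np.array([[f,0,c["cx"]],[0,f,c["cy"]],[0,0,1.]])
    return K,np.array([c["k1"],0,0,0]),np.array(c["rvec"]),np.array(c["tvec"])
def proj(C,P): K,d,r,t=C; return cv2.projectPoints(np.array(P,float).reshape(-1,3),r,t,K,d)[0][:,0]
def unproj(C,uv,z):
    K,d,r,t=C; R=cv2.Rodrigues(r)[0]
    p=cv2.undistortPoints(np.array(uv,float).reshape(-1,1,2),K,d)[:,0]
    ray=np.c_[p,np.ones(len(p))]@R; o=-R.T@t
    return o+ray*((z-o[2])/ray[:,2])[:,None]
a=np.linspace(0,2*np.pi,73)
def circ(x,y,z,r): return np.c_[x+r*np.cos(a),y+r*np.sin(a),0*a+z]
E
python3 - <<'E'
from h import *
C=cam("top"); im=cv2.imread("pics/top0.png")
print("eye",-cv2.Rodrigues(C[2])[0].T@C[3])
cu=unproj(C,[[478.5,265.5],[156,252.5]],.1);print(cu)
pl=unproj(C,[[307,208],[409,208],[408,293],[302,287]],.08);print("planter top corners",pl)
print("driver",unproj(C,[[300,328],[402,321]],.01),"hammer",unproj(C,[[272,128],[275,175],[399,146]],.02),"glue",unproj(C,[[205,160]],.13),"pot",unproj(C,[[457,155]],.08))
S=6; out=[]
for p in cu:
    u,v=proj(C,[p])[0]; u0,v0=int(u)-32,int(v)-32
    o=cv2.resize(im[v0:v0+64,u0:u0+64],None,fx=S,fy=S,interpolation=cv2.INTER_CUBIC)
    o=cv2.convertScaleAbs(o,alpha=1.6)
    for z,r in((.1,.0335),(0,.0225)):
        q=((proj(C,circ(p[0],p[1],z,r))-[u0,v0]+.5)*S).astype(int); cv2.polylines(o,[q],True,(0,255,0),1)
    out.append(o)
cv2.imwrite("pics/c1.png",np.hstack(out))
E
```

```text
eye [0.54181611 0.01756776 1.05802146]
[[ 0.52048923 -0.26674197  0.1       ]
 [ 0.54793749  0.30770126  0.1       ]]
planter top corners [[ 0.62718244  0.03866452  0.08      ]
 [ 0.62584446 -0.14757187  0.08      ]
 [ 0.47122941 -0.1435641   0.08      ]
 [ 0.48357407  0.04866205  0.08      ]]
driver [[ 0.40022846  0.05525029  0.01      ]
 [ 0.4121392  -0.14269774  0.01      ]] hammer [[ 0.78926625  0.10716379  0.02      ]
 [ 0.69711744  0.10166812  0.02      ]
 [ 0.75221652 -0.13997132  0.02      ]] glue [[0.7077601  0.21428933 0.13      ]] pot [[ 0.72273276 -0.23715029  0.08      ]]
```

View pics/c1.png

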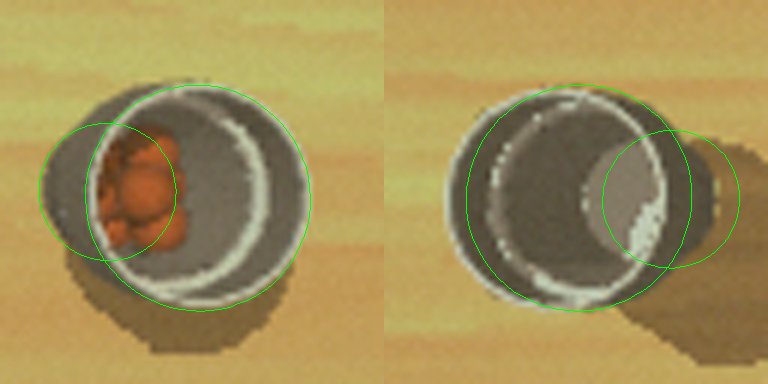

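The ball cup's overlay fits to within 1 px. The empty cup's rim centre lies about 4 px left of my guess, so its y is about 0.3145. Next I'll check IK for a horizontal side grasp, where rolling J6 does the pouring.

```bash
cat >> h.py <<'E'
from scipy.spatial.transform import Rotation as Ro
import warnings; warnings.filterwarnings("ignore")
A=np.array([.5212,-.2667]); B=np.array([.5479,.3145]); PL=np.array([.552,-.051]); D=.050
def ori(az,up=1):
    z=np.array([np.cos(az),np.sin(az),0]);x=np.array([0,0,up]);
    return Ro.from_matrix(np.c_[x,np.cross(z,x),z]).as_euler("xyz",degrees=True)
def tcp(p,z,az,back=0): return [p[0]-(D+back)*np.cos(az),p[1]-(D+back)*np.sin(az),z]
E
python3 - <<'E'
from h import *
for up in(1,-1):
  for nm,p,z,daz,b in(("pre",A,.082,0,.11),("preHi",A,.25,0,.11),("A",A,.082,0,0),("A",A,.2,0,0),("P",PL,.15,0,0),("P",PL,.2,0,0),("B",B,.215,0,0),("B",B,.12,0,0),("Bret",B,.12,0,.11)):
    az=np.arctan2(p[1],p[0])+daz
    q=robot.ik(tcp(p,z,az,b),ori(az,up)); print(up,nm,z,b,None if q is None else np.round(q,1))
E
```

```text
1 pre 0.082 0.11 None
1 preHi 0.25 0.11 None
1 A 0.082 0 None
1 A 0.2 0 None
1 P 0.15 0 None
1 P 0.2 0 None
1 B 0.215 0 None
1 B 0.12 0 None
1 Bret 0.12 0.11 None
-1 pre 0.082 0.11 None
-1 preHi 0.25 0.11 None
-1 A 0.082 0 None
-1 A 0.2 0 None
-1 P 0.15 0 None
-1 P 0.2 0 None
-1 B 0.215 0 None
-1 B 0.12 0 None
-1 Bret 0.12 0.11 None
```

```bash
python3 - <<'E'
from h import *
def ori2(az,el,roll=0):
    z=np.array([np.cos(az)*np.cos(el),np.sin(az)*np.cos(el),-np.sin(el)])
    y=np.array([-np.sin(az),np.cos(az),0]); x=np.cross(y,z)
    return z,(Ro.from_matrix(np.c_[x,y,z])*Ro.from_euler("z",roll,degrees=True)).as_euler("xyz",degrees=True)
for nm,p,h in(("A",A,.082),("A",A,.2),("P",PL,.15),("P",PL,.25),("P",PL,.4),("B",B,.12)):
  for rel in(0,60,90,-60,-90):
    az=np.arctan2(p[1],p[0])+np.radians(rel); r=[]
    for el in(0,5,15,30,45,60,90):
      for roll in (0,180):
        z,o=ori2(az,np.radians(el),roll); q=robot.ik(np.r_[p,h]-.05*z,o)
        if q is not None: r.append((el,roll,list(np.round(q).astype(int))))
    print(nm,h,rel,r)
E
```

```text
A 0.082 0 [(60, 0, [np.int64(-44), np.int64(-32), np.int64(-51), np.int64(42), np.int64(8), np.int64(-15)]), (60, 180, [np.int64(-44), np.int64(-32), np.int64(-51), np.int64(42), np.int64(8), np.int64(165)]), (90, 0, [np.int64(-40), np.int64(6), np.int64(-13), np.int64(72), np.int64(0), np.int64(-13)]), (90, 180, [np.int64(-40), np.int64(6), np.int64(-13), np.int64(72), np.int64(0), np.int64(167)])]
A 0.082 60 [(5, 0, [np.int64(-70), np.int64(43), np.int64(-7), np.int64(110), np.int64(76), np.int64(-160)]), (5, 180, [np.int64(-70), np.int64(43), np.int64(-7), np.int64(110), np.int64(76), np.int64(20)]), (15, 0, [np.int64(-69), np.int64(25), np.int64(-18), np.int64(86), np.int64(71), np.int64(-130)]), (15, 180, [np.int64(-69), np.int64(25), np.int64(-18), np.int64(86), np.int64(71), np.int64(50)]), (30, 0, [np.int64(-66), np.int64(8), np.int64(-26), np.int64(71), np.int64(59), np.int64(-108)]), (30, 180, [np.int64(-66), np.int64(8), np.int64(-26), np.int64(71), np.int64(59), np.int64(72)]), (45, 0, [np.int64(-61), np.int64(0), np.int64(-28), np.int64(66), np.int64(45), np.int64(-96)])
[... 25805 characters left out ...]
-59), np.int64(109)]), (30, 180, [np.int64(40), np.int64(33), np.int64(9), np.int64(82), np.int64(-59), np.int64(-71)]), (45, 0, [np.int64(36), np.int64(23), np.int64(3), np.int64(76), np.int64(-45), np.int64(99)]), (45, 180, [np.int64(36), np.int64(23), np.int64(3), np.int64(76), np.int64(-45), np.int64(-81)]), (60, 0, [np.int64(31), np.int64(17), np.int64(-1), np.int64(74), np.int64(-30), np.int64(91)]), (60, 180, [np.int64(31), np.int64(17), np.int64(-1), np.int64(74), np.int64(-30), np.int64(-89)]), (90, 0, [np.int64(18), np.int64(12), np.int64(-1), np.int64(76), np.int64(0), np.int64(78)]), (90, 180, [np.int64(18), np.int64(12), np.int64(-1), np.int64(76), np.int64(0), np.int64(-102)])]
```

The horizontal radial approach is out of reach. An approach from the side (rel about +60°, 15° down) works with a smooth J1-dominated joint chain. I'll plan that route fully before moving.

```bash
cat >> h.py <<'E'
EL=np.radians(15); H=.085; D=.048
def pose(p,z,az,back=0,phi=0):
    "grasp point at (p,z); tool heading az, EL below horizontal; phi = roll for pouring"
    zt=np.array([np.cos(az)*np.cos(EL),np.sin(az)*np.cos(EL),-np.sin(EL)]); y=np.array([-np.sin(az),np.cos(az),0])
    R=Ro.from_matrix(np.c_[np.cross(y,zt),y,zt])*Ro.from_euler("z",180+phi,degrees=True)
    return np.r_[p,z]-(D+back)*zt, R.as_euler("xyz",degrees=True)
def AZ(p,rel=60): return np.arctan2(p[1],p[0])+np.radians(rel)
E
python3 - <<'E'
from h import *
f=lambda q: None if q is None else list(map(int,np.round(q)))
for nm,p,z,rel,b in(("preHi",A,.2,60,.12),("pre",A,H,60,.12),("A",A,H,60,0),("A+",A,.23,60,0),("P45",PL,.15,45,0),("P60",PL,.15,60,0),("P60",PL,.23,60,0),("B+",B,.23,60,0),("B",B,.038+H,60,0),("Bret",B,.16,60,.12)):
    print(nm,f(robot.ik(*pose(p,z,AZ(p,rel),b))))
for phi in(90,120,150,-150,-120,-90):
    for rel in (60,):
        az=AZ(PL,rel); up=Ro.from_euler("xyz",pose(PL,.15,az)[1],degrees=True).inv().apply([0,0,1])
        a_=Ro.from_euler("xyz",pose(PL,.15,az,0,phi)[1],degrees=True).apply(up)
        print(phi,np.round(a_,2),f(robot.ik(*pose(PL,.15,az,0,phi))))
C=cam("top");print("greenbox",unproj(C,[[585,305],[590,390]],.04)[:,:2])
E
```

```text
preHi [-82, 20, -10, 118, 61, 29]
pre [-82, 30, -11, 107, 61, 29]
A [-69, 24, -18, 86, 71, 50]
A+ [-69, 12, -16, 100, 71, 50]
P45 [-51, -15, -48, 61, 75, 86]
P60 [-50, 16, -21, 96, 69, 45]
P60 [-50, 9, -20, 105, 69, 45]
B+ [-9, 15, -11, 94, 73, 59]
B [-9, 23, -13, 83, 73, 59]
Bret [-21, 27, -4, 111, 65, 34]
90 [ 0.64 -0.76  0.07] [-50, 16, -21, 96, 69, 135]
120 [ 0.47 -0.79 -0.4 ] [-50, 16, -21, 96, 69, 165]
150 [ 0.12 -0.66 -0.74] [-50, 16, -21, 96, 69, -165]
-150 [-0.66 -0.1  -0.74] [-50, 16, -21, 96, 69, -105]
-120 [-0.9   0.18 -0.4 ] [-50, 16, -21, 96, 69, -75]
-90 [-0.93  0.35  0.07] [-50, 16, -21, 96, 69, -45]
greenbox [[ 0.44293978 -0.48517178]
 [ 0.28366417 -0.49048239]]
```

```bash
python3 - <<'E'
from h import *
az=AZ(A); robot.set_gripper(.085)
robot.move_pose(*pose(A,.2,az,.12)); print(robot.observe()["time"])
robot.line_to(pose(A,H,az,.12)[0],vel=.15)
print("guard",robot.line_to(pose(A,H,az,.03)[0],vel=.12,guard=8))
cv2.imwrite("pics/top1.png",robot.grab_frame("top")[150:450,300:640])
s=robot.observe();print(s["time"],s["ft_force"],s["tool_pos"],pose(A,H,az,.03)[0])
im=cv2.imread("pics/top1.png");cv2.imwrite("pics/top1b.png",cv2.resize(im,None,fx=2,fy=2))
E
```

```text
1.525
guard False
3.3917 [ 0.38555337  0.0216318  -0.54506593] [ 0.45771937 -0.3081272   0.10546304] [ 0.4579419  -0.30762507  0.10518789]
```

View pics/top1b.png

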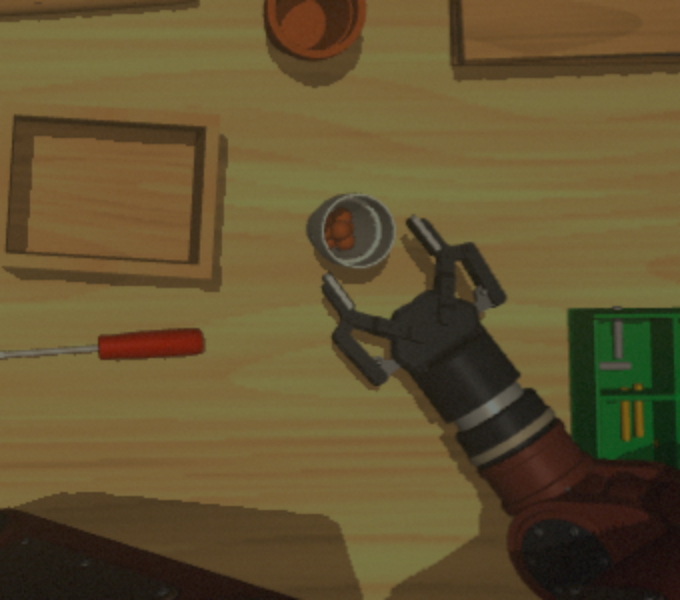

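The gripper is aligned with the cup: the open fingertips at (412,217) and (327,277) straddle the line to the rim at (358,230). Next: advance, grip, lift and carry to the planter.

```bash
python3 - <<'E'
from h import *
az=AZ(A)
print("guard",robot.line_to(pose(A,H,az,-.002)[0],vel=.1,guard=8))
robot.set_gripper(.06); s=robot.observe(); print(s["time"],s["gripper_width"],s["gripper_force"])
robot.line_to(pose(A,.13,az,-.002)[0],vel=.08)
s=robot.observe(); print(s["time"],s["gripper_width"],s["gripper_force"],s["ft_force"])
robot.line_to(pose(A,.235,az,-.002)[0],vel=.15)
G=PL+[-.015,.025]; P,o=pose(G,.235,AZ(PL),-.002)
robot.line_to(P,vel=.15,rotation=o)
robot.line_to(pose(G,.155,AZ(PL),-.002)[0],vel=.12)
s=robot.observe(); print(s["time"],s["gripper_width"],np.round(s["q"],1))
a=cv2.resize(robot.grab_frame("top")[150:390,240:560],None,fx=1.25,fy=1.25); b=cv2.resize(robot.grab_frame("side")[120:360,180:500],None,fx=1.25,fy=1.25)
cv2.imwrite("pics/p2.png",np.hstack([a,b]))
E
```

```text
guard False
4.1667 0.06439820103811182 65.42870147153735
4.875 0.06477777201813999 65.79615024849772 [-0.216388    0.20105637 -2.23527297]
8.225 0.06472489204588922 [-49.1  10.6 -26.7  94.5  69.7  46.4]
```

View pics/p2.png

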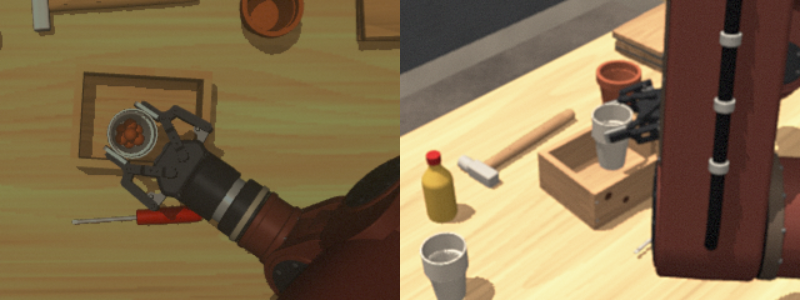

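The cup is held upright with its seven balls, over the planter at about (130,130) in the crop. I'll raise it slightly so the base clears the wall as it swings, then pour.

```bash
python3 - <<'E'
from h import *
G=PL+[-.015,.025]
robot.line_to(pose(G,.175,AZ(PL),-.002)[0],vel=.12)
q0=np.array(robot.observe()["q"]); np.save("q0.npy",q0)
for d in list(range(20,61,20))+list(range(65,131,5)):
    robot.goto_joints(q0+[0,0,0,0,0,min(d,178-q0[5])])
robot.pause(.6)
s=robot.observe(); print(s["time"],s["gripper_width"],s["q"][5])
a=cv2.resize(robot.grab_frame("top")[170:350,240:480],None,fx=1.66,fy=1.66); b=cv2.resize(robot.grab_frame("side")[120:360,180:500],None,fx=1.25,fy=1.25)
cv2.imwrite("pics/p3.png",np.hstack([a[:298],b[:298]]))
E
```

```text
14.0167 0.0648703791347174 176.36379654251562
```

View pics/p3.png

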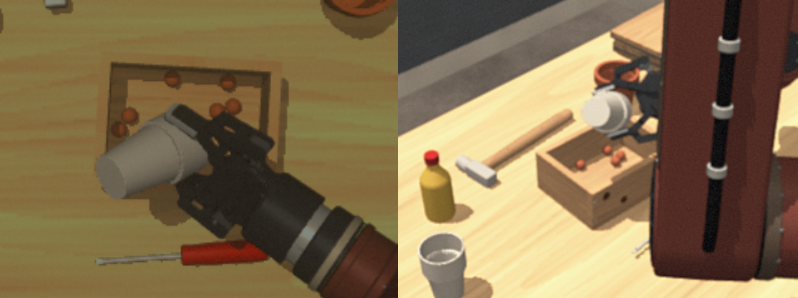

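Six balls are visible in the planter: (172,78), (228,82), (128,115), (119,129), (217,110) and (233,106). The seventh may be under the cup, so I'll roll back, raise the cup and look.

```bash
python3 - <<'E'
from h import *
q0=np.load("q0.npy"); q=np.array(robot.observe()["q"])
for k in(.5,1): robot.goto_joints(q+k*(q0-q))
G=PL+[-.015,.025]
robot.line_to(pose(G,.235,AZ(PL),-.002)[0],vel=.15)
P,o=pose(B,.235,AZ(B),-.002); robot.line_to(P,vel=.2,rotation=o)
s=robot.observe(); print(s["time"],s["gripper_width"],s["ft_force"])
a=cv2.resize(robot.grab_frame("top")[180:330,120:440],None,fx=2.4,fy=2.4); cv2.imwrite("pics/p4.png",a)
E
```

```text
18.5833 0.06480876587057982 [-0.03604047  0.27704616 -1.44277322]
```

View pics/p4.png

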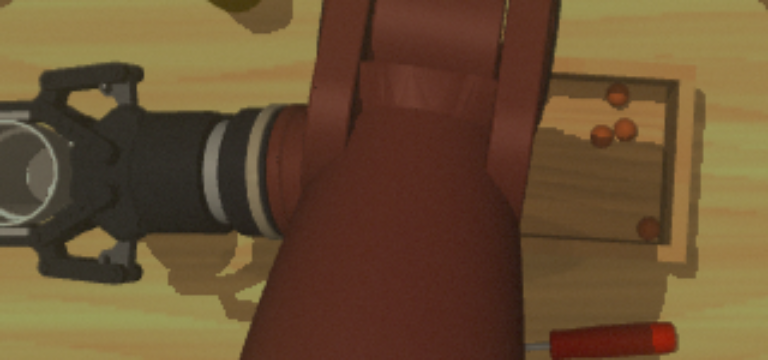

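The seventh ball is at (648,228) in the planter corner, so all seven are in. The cup looks empty. Before lowering it, I'll check where the held cup sits in the hand.

```bash
python3 - <<'E'
from h import *
out=[]
for n,S in(("top",5),("side",4)):
    im=robot.grab_frame(n); C=cam(n); u,v=proj(C,[[*B,.2]])[0]; w=200//S
    u0,v0=int(u)-w,int(v)-w; o=cv2.convertScaleAbs(cv2.resize(im[v0:v0+2*w,u0:u0+2*w],None,fx=S,fy=S,interpolation=cv2.INTER_CUBIC),alpha=1.4 if n=="top" else 1)
    for z,r,c in((.25,.0335,(0,255,0)),(.15,.0225,(0,255,0)),(.1,.0335,(0,0,255)),(0,.0225,(0,0,255))):
        cv2.polylines(o,[((proj(C,circ(*B,z,r))-[u0,v0]+.5)*S).astype(int)],True,c,1)
    out.append(o)
cv2.imwrite("pics/p5.png",np.hstack(out)); print([o.shape for o in out])
s=robot.observe();print(s["tool_pos"],pose(B,.235,AZ(B),-.002)[0])
E
```

```text
[(400, 400, 3), (400, 400, 3)]
[0.54792868 0.2694477  0.24695042] [0.54778852 0.27006755 0.24690568]
```

View pics/p5.png

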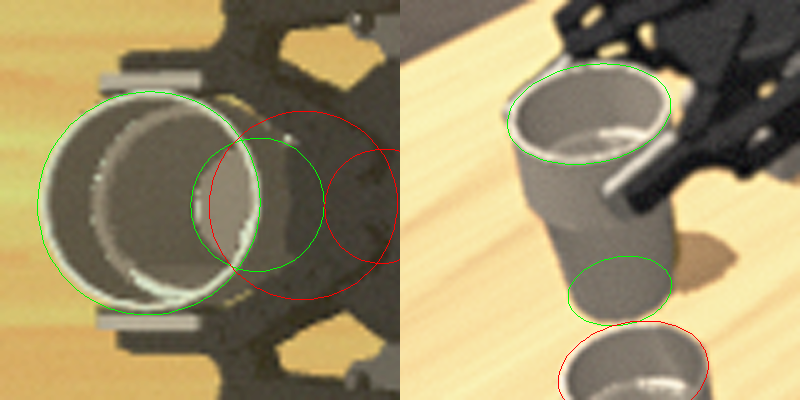

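The held cup's rim and base match the prediction to within about 1 mm, and the lower cup's red outline fits too. I'll lower it slowly with a guard.

```bash
python3 - <<'E'
from h import *
az=AZ(B); g=lambda z:pose(B,z,az,-.002)[0]
print(robot.line_to(g(.150),vel=.08,guard=6),robot.observe()["ft_force"])
print(robot.line_to(g(.038+H-.004),vel=.02,guard=5))
s=robot.observe();print(s["time"],s["ft_force"],"height above nominal home mm",1e3*(s["tool_pos"][2]-g(.038+H)[2]),s["gripper_width"])
a=cv2.resize(robot.grab_frame("side")[260:400,140:300],None,fx=3,fy=3); b=cv2.resize(robot.grab_frame("top")[200:300,110:210],None,fx=3,fy=3)
o=np.zeros((420,780,3),np.uint8);o[:,:480]=a;o[:300,480:]=b;cv2.imwrite("pics/p6.png",o)
E
```

```text
False [ 0.36634514 -0.55874281 -0.24920886]
True
21.1583 [0.39863694 0.41060073 4.7917926 ] height above nominal home mm 0.19602880497002206 0.06473884421111281
```

View pics/p6.png

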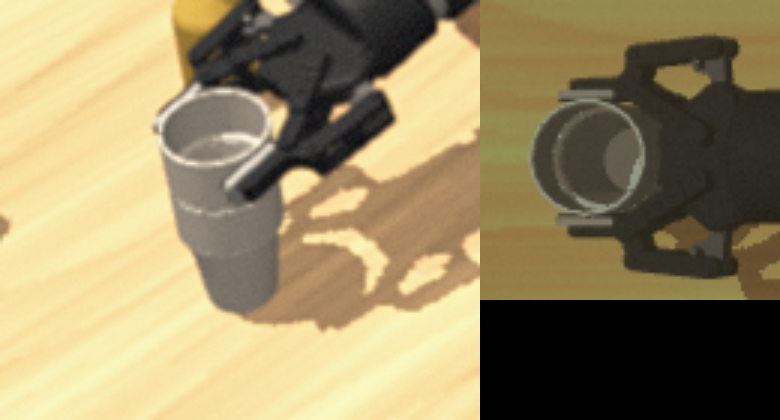

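Contact came at 0.2 mm from the nominal fully-home height. The picture shows the cups seated, with the seam at (225,205) and both upright. Next: release and back off along the tool axis.

```bash
python3 - <<'E'
from h import *
az=AZ(B); s=robot.observe(); p=np.array(s["tool_pos"]); zt=Ro.from_euler("xyz",s["tcp_rot"],degrees=True).as_matrix()[:,2]
robot.set_gripper(.085)
print(robot.line_to(p-.1*zt,vel=.08)); robot.pause(.5)
out=[]
for n,S in(("top",5),("side",4)):
    im=robot.grab_frame(n); C=cam(n); u,v=proj(C,[[*B,.07]])[0]; w=200//S
    u0,v0=int(u)-w,int(v)-w; o=cv2.resize(im[v0:v0+2*w,u0:u0+2*w],None,fx=S,fy=S,interpolation=cv2.INTER_CUBIC)
    for z,r in((.138,.0335),(.1,.0335),(0,.0225)):
        cv2.polylines(o,[((proj(C,circ(*B,z,r))-[u0,v0]+.5)*S).astype(int)],True,(0,255,0),1)
    out.append(o)
cv2.imwrite("pics/p7.png",np.hstack(out)); print(robot.observe()["time"])
E
```

```text
False
23.6
```

View pics/p7.png

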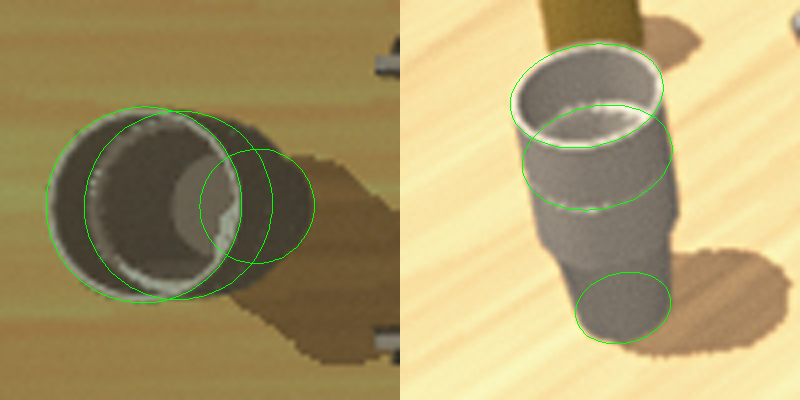

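The overlays for the nested stack match at the rim, seam and base. The cups are fully home and upright, and the gripper is clear. Handing in.

```bash
python3 -c "
from plant import robot
print(robot.job_done())"
```

```text
the job is handed in; nothing more can be done
None
```

The job is handed in, though the hand-in gave no verdict: all seven balls are in the planter, the emptied cup is nested fully home and upright in the other cup, nothing was spilled, the arm stayed clear of the bottle, pot and tools, and about 24 s of the 54 s were used.

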